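# Work a boxed-in tin out of a packed stock bin

### The job

The round screw-lid tin in the blue stock bin is boxed in on every side. Take the tall carton that stands directly in front of it out of the bin and stand it upright on the bench, then work the tin out without striking or pressing hard on its thin lid and set it down upright, without dropping it, in the shallow steel tray. Leave the other cartons standing in the bin, and leave the jar and the solder reel alone.

Things in the scene. Friction and masses are not known exactly. Their poses are not given: they have to be found in the camera images.
- bin: Blue open-fronted plastic stock bin, fixed to the bench; outside 158 mm deep (its x) by 188.5 mm wide (its y), inside 152 by 182.5 mm, walls and floor 3 mm thick. Origin under its centre, on the bench. Its -x side is the open front; the back wall is 65 mm high.
- bin_lip (a point): Middle of the top edge of the bin's low front lip, 28 mm above the bench and 77.5 mm in front of the bin's origin. The side walls are 65 mm high from the back to 10 mm in front of the origin, then slope down to 28 mm at the lip.
- bin_floor (a point): Centre of the bin's inner floor, 3 mm above the bench. Three rows of three items stand on it, gaps under 1 mm, columns at bin y = +60.5, 0, -60.5 mm: front row tall cartons (centres at x = -50.5 mm), middle row the tin and two low cartons in any order (x = +5), back row low cartons (x = +55.5). The floor is slippery for the tin (friction about 0.35), less so for cartons (0.6).
- tin_mid (a point): Centre, half-way up, of a round aluminium tin with a flat screw lid: 60 mm in diameter, 48 mm tall, about 200 g; z is its upright axis. It stands in the middle row with its lid level with the low cartons, so no finger fits beside it until it has been shifted.
- tin: The same tin; origin at the centre of its underside, z upright. Pressed steadily on its lid with closed fingertips (10 to 20 N), it can be dragged forward into the space that the tall carton in front leaves. The thin lid dents if the tin is struck or pressed on to the bin floor with more than 70 N: touch down at 10 mm/s or slower.
- tall_a_mid (a point): Centre, half-way up, of tall carton a: 50 mm thick (x, front to back in the bin), 60 mm wide (y), 80 mm tall, about 220 g. It stands 32 mm higher than the row behind it.
- tall_b_mid (a point): Centre of tall carton b, same size.
- tall_c_mid (a point): Centre of tall carton c, same size.
- low_a: Low cardboard carton, 60 x 60 x 48 mm, middle row; origin at the centre of its underside. Stays.
- low_b: Low cardboard carton, as low_a. Stays.
- back_a: Low cardboard carton, 40 (x) x 60 (y) x 48 mm, back row; origin at the centre of its underside. Stays.
- back_b: As back_a. Stays.
- back_c: As back_a. Stays.
- tray: Shallow square steel tray, 120 x 120 mm outside, rim 12 mm high, walls and floor 3 mm thick, fixed to the bench to the left or right of the bin; origin under its centre, on the bench.
- vice: Small grey bench vice with taped jaws, bolted down on the other side of the bin from the tray: about 120 x 90 mm, 96 mm high; origin under its centre, on the bench. The bench between it and the robot is clear.
- jar_mid (a point): Centre of a clear plastic jar with a lid, 70 mm in diameter, 90 mm tall, standing behind the bin. A bystander.
- reel_mid (a point): Centre of a solder reel standing on its flange, 60 mm in diameter, 45 mm tall, behind the bin. A bystander.
Not all that is in view belongs to the job. Leave any green look-alike of the part that bears tall_b_mid alone. What is shaped like the part that bears tall_a_mid but orange is not meant.

How it is judged:
By the outcome, as a careful person would: the job done as asked, in the order asked, and still so for the second after the job is handed in, with the robot touching nothing.
It also fails if it takes over 70 s, if anything falls off the work surface, if the arm or the gripper's body presses on something with over 40 N, if the wrist force passes 120 N, or if a joint passes its speed limit or range.

### The arm

A 6-joint arm with a two-finger parallel gripper is mounted at the origin on the work surface. World frame = base frame: x ahead of the robot, y to its left, z up, the work surface at z = 0. Lengths are in m, angles in rad, forces in N, time in s.
With the tool pointing down it reaches from about 0.35 to 0.85 m from the base axis. Payload 8.1 kg.
Tool frame: the origin (TCP) lies on the mounting face of the last link; the fingertips stand 186 mm ahead of it and the grasp point (between the pads) lies 167 mm ahead of it; z points along the fingers, y is the line along which they close (so a half turn about z gives the same grasp; the last joint's range is limited). The gripper opens to 93 mm and grips with 3 to 60 N. Pads are 15 mm wide; open, the fingers measure 128 mm over their backs; the gripper's body (75 mm by 188 mm) begins 65 mm behind the grasp point.
Start: joints at [-1.401, 0.13, 1.488, -0, 1.523, -0.085], TCP at [0.151, -0.581, 0.405] pointing down, gripper open.
Joint ranges: [-2.96, 2.96], [-0.89, 2.26], [0.02, 2.5], [-1.34, 4.48], [0, 2.73], [-2.66, 2.66]. Speed limits (rad/s): [2.39, 2.39, 2.79, 3.14, 3.14, 3.14].

### API

Orientations are given as a rotation vector (axis times angle).
In Python, from plant import read_state, read_camera, camera_params, close_job gives the robot as it stands. The module is installed in compiled form; this text tells all that it offers.
- The arm moves only by the tool servo_tool, never from a script. Its argument "increments" is a list of rows, each an object with "slide": the shift along the tool's x, y, z in mm, a list of three; "dr": the turn, a rotation vector about the tool's x, y, z in rad, a list of three; "jaw": the closure, from 0 (fully open) to 1 (shut). In form: [{"slide": [x, y, z], "dr": [ax, ay, az], "jaw": jaw}, ...]. A call has 1 to 20 rows; each row is the pose to reach, as a shift and turn from the pose commanded when the call began, along the tool's axes at that moment; what a row does not reach only later rows make up. A row lasts 1/10 s, in which the tool goes at most 50 mm and 8.59 degrees, less where a joint would pass 70% of its speed; a pose out of reach is approached as far as the arm can. A call with a gripper value outside its range is refused whole. The fingers move at their own pace and stop on an object; "force" is the grip in N (left out, the last holds). Time passes only in rows, so rows that repeat a pose let the fingers close. It gives the time, the measured TCP pose, the force, the opening and the grip force at its end, in the units of the state.
- read_state(): the state, without advancing time (a new reading comes with each control period).
- read_camera(name): name is "scene" or "top" or "wrist"; returns (picture, depth): 384x512x3 uint8, red, green, blue; 384x512 float32, m along the optical axis (not along the pixel's ray), 0 where there is no reading.
- camera_params(name): a dict with "fx", "fy", "cx", "cy" (pixels), "rvec" (rotation vector, rad) and "tvec" (3), from world to camera coordinates, as OpenCV has them. Camera axes: x right, y down, z forward; pixel columns grow to the right and rows downward; lengths in m; the calibration is good to about 2 mm. A picture is of the moment at which its call begins: read the wrist's pose just before it. camera_params takes no time and is no camera call; for the wrist camera it gives the pose at the moment of the call.
- close_job(): hands the job in; it is judged then, once.
The state is a dict: "t": time; "q": joint angles; "dq": joint speeds; "joint_torque": joint torques, N m; "tool_pos": TCP position; "orientation": TCP orientation; "force": force on the tool from outside, world axes, zero at the start; "wrist_torque": the same for the moment, N m; "opening": finger opening in m; "gripper_force": force on a finger pad.
Only numpy, scipy, OpenCV 4.12 (cv2) and the standard library are available. Lean on these libraries where they do the work, as an engineer would, in place of code of your own. Each camera call takes 0.05 s, during which the arm holds its last target. There are 200 camera calls.

## Working session

There is one attempt and no reset: what is moved stays moved. The work goes in short steps, Python scripts to look and compute and a tool call to move; the robot and the scene stay as the last step left them, time stands still between calls to the robot, and variables do not carry over. Pictures are saved under pics/ and viewed, at most 10 in all, crops included, and the job is handed in when it is done.

Besides the shell and the picture viewer there is one more tool, called after "Call:" as name(argument=value, ...), one argument or row to a line, values as JSON. servo_tool: Moves the arm, as the interface text tells. Its arguments: {"type":"object","properties":{"increments":{"type":"array"},"force":{"type":"number"}},"required":["increments"]}

```bash
mkdir -p pics
cat > h.py <<'E'
import numpy as np, cv2
from plant import *
def cam(n):
    p=camera_params(n); K=np.array([[p['fx'],0,p['cx']],[0,p['fy'],p['cy']],[0,0,1]]); R=cv2.Rodrigues(np.array(p['rvec'],float))[0]
    return K,R,np.array(p['tvec'],float)
def grab(n,f):
    c=cam(n); im,d=read_camera(n); cv2.imwrite('pics/'+f+'.png',im[:,:,::-1]); np.savez('pics/'+f+'.npz',im=im,d=d,K=c[0],R=c[1],t=c[2]); return im,d,c
def pts(d,c):
    K,R,t=c; v,u=np.mgrid[:d.shape[0],:d.shape[1]]
    P=np.stack([(u-K[0,2])/K[0,0]*d,(v-K[1,2])/K[1,1]*d,d],-1)
    return (P-t)@R
def ray(u,v,z,c):
    K,R,t=c; o=-R.T@t; r=R.T@np.array([(u-K[0,2])/K[0,0],(v-K[1,2])/K[1,1],1]); return o+r*(z-o[2])/r[2]
def load(f):
    a=np.load('pics/'+f+'.npz'); return a['im'],a['d'],(a['K'],a['R'],a['t'])
E
python3 - <<'E'
from h import *
a=grab('top','top0'); b=grab('scene','sc0')
for x in(a,b): print(-x[2][1].T@x[2][2])
s=read_state(); print(s)
E
```

```text
[0.4950903  0.0064143  0.97728468]
[ 1.26370942 -0.02651768  0.705159  ]
{'t': 0.1, 'q': array([-1.40137294e+00,  1.31092470e-01,  1.48918195e+00,  6.92223295e-07,
        1.52298954e+00, -8.54134374e-02]), 'dq': array([-1.73288739e-04,  2.71588219e-04, -2.19738498e-03,  3.16744654e-04,
        4.09792558e-04,  6.88122098e-05]), 'joint_torque': array([ 1.81648829e-03, -5.61341250e+01, -4.93096018e+01,  7.70432199e-02,
        2.91728752e-02, -4.34200660e-05]), 'tool_pos': array([ 0.15123149, -0.58041463,  0.40378165]), 'orientation': array([-3.11446823e+00, -3.99002211e-01,  1.09099350e-04]), 'force': array([ 0.34987265, -0.44869534,  0.12318256]), 'wrist_torque': array([0.01358577, 0.01252758, 0.03367894]), 'gripper_force': 0.0, 'opening': 0.09277351158120066}
```

View pics/top0.png

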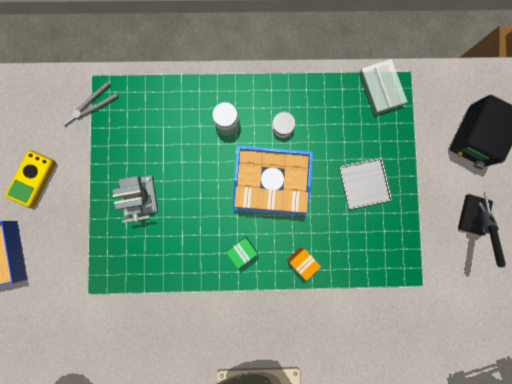

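View pics/sc0.png

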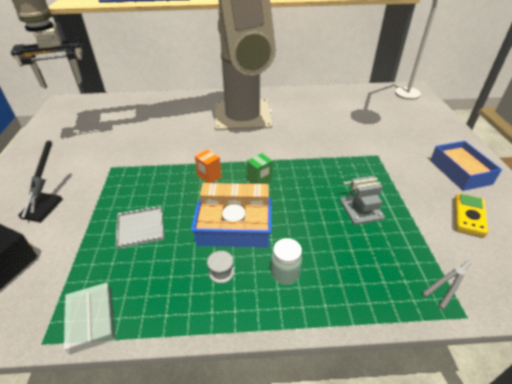

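The top view shows the bin at about (272,182), the tin in the middle column at (272,179), the tray at (365,184) and the vice at (135,197). The green look-alike is at (242,253) and the orange one at (304,264), both in front of the bin. Next I measure these.

```bash
python3 - <<'E'
from h import *
im,d,c=load('top0'); P=pts(d,c); hsv=cv2.cvtColor(im,cv2.COLOR_RGB2HSV)
def rect(m,n):
    m=m.astype(np.uint8); k,l,st,ce=cv2.connectedComponentsWithStats(m)
    for i in range(1,k):
        if st[i,4]<25: continue
        q=P[l==i]; r=cv2.minAreaRect((q[:,:2]*1000).astype(np.float32)); print(n,st[i],np.round(r[0],1),np.round(r[1],1),round(r[2],1),'z',np.percentile(q[:,2],[5,50,95]).round(4))
u=np.mgrid[:384,:512]
box=lambda a,b,e,f:(u[1]>=a)&(u[1]<b)&(u[0]>=e)&(u[0]<f)
H,S,V=hsv[...,0],hsv[...,1],hsv[...,2]
B=box(225,320,140,222)
rect(B&(H>100)&(H<130)&(S>120),'blue')
rect(B&(P[...,2]>.067)&(P[...,2]<.1),'tallz')
rect(B&(S<60)&(V>150)&box(255,290,165,192),'tin')
rect(box(335,395,155,212)&(S<70),'tray')
rect(box(105,165,165,230)&(P[...,2]>.03),'vice')
rect(box(220,330,230,285)&(P[...,2]>.03),'decoy')
rect(box(200,300,95,145)&(P[...,2]>.02),'bystanders')
E
python3 - <<'E'
from h import *
im,d,c=load('top0')
cv2.imwrite('pics/topz.png',cv2.resize(im[140:225,225:325,::-1],None,fx=7,fy=7,interpolation=cv2.INTER_CUBIC))
E
```

```text
blue [233 146  80  70 626] [591.6 -49. ] [205.7 202.7] 84.5 z [0.0255 0.0627 0.0667]
tallz [ 235  187   73   26 1440] [546.2 -39.8] [180.9  50.2] 84.2 z [0.0796 0.0822 0.0849]
tin [260 168  24  24 440] [599.3 -44.9] [60.2 66.2] 82.4 z [0.0463 0.0501 0.0532]
tray [ 339  157   53   52 1964] [ 566.4 -175.7] [123.  384.7] 11.0 z [-0.0007  0.0025  0.0111]
vice [ 113  176   37   47 1027] [554.6 177.9] [343.8 116.9] 89.6 z [0.0509 0.071  0.0975]
decoy [226 238  32  31 519] [431.9  21.1] [ 61.9 113.9] 48.4 z [0.0757 0.0796 0.0825]
decoy [288 248  33  33 549] [433.9 -74.5] [199.   50.1] 41.8 z [0.0571 0.0794 0.0821]
bystanders [213 103  28  32 679] [642.4  58.7] [305.   68.7] 6.8 z [0.0349 0.0881 0.0914]
bystanders [273 112  22  22 388] [642.9 -29.8] [ 58.7 298.7] 65.1 z [0.0412 0.0441 0.0472]
```

View pics/topz.png

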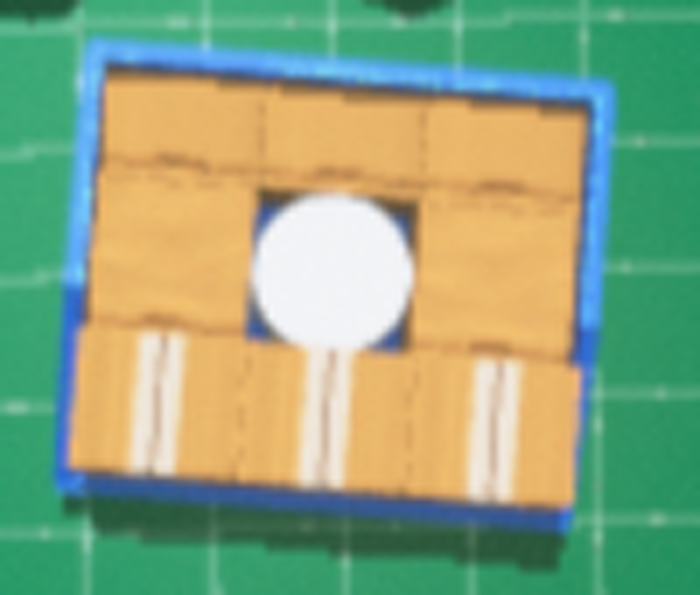

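The crop shows three tall cartons with striped tops as the front row, the tin lid at crop (332,272) in the middle column, and the middle tall carton directly in front of it at crop (325,415). Now the tray, a height check from the scene view, and the first move.

Run:
```python
from h import *
from scipy.spatial.transform import Rotation as Ro
im,d,c=load('top0'); hsv=cv2.cvtColor(im,cv2.COLOR_RGB2HSV)
m=np.zeros(d.shape,np.uint8); m[152:215,332:398]=(hsv[152:215,332:398,1]<70)
k,l,st,ce=cv2.connectedComponentsWithStats(m); i=1+np.argmax(st[1:,4])
cn=cv2.findContours((l==i).astype(np.uint8),0,2)[0][0][:,0]
w=np.array([ray(*p,0.012,c)[:2]*1000 for p in cn],np.float32); print('tray',cv2.minAreaRect(w))
im2,d2,c2=load('sc0'); P=pts(d2,c2)
def q(x,y,r):
    k=np.hypot(P[...,0]-x,P[...,1]-y)<r; z=P[k][:,2]; print((x,y),k.sum(),np.percentile(z,[10,50,90]).round(4))
q(.546,-.040,.015);q(.600,-.045,.02)
w0=w.mean(0)/1000; q(w0[0],w0[1],.03); P0=pts(d,c); k=np.hypot(P0[...,0]-w0[0],P0[...,1]-w0[1])<.03; print('tray z top',np.median(P0[k][:,2]))
q(.40,.15,.04)
s=read_state(); R=Ro.from_rotvec(s['orientation']).as_matrix(); print(R.round(3),s['tool_pos'])
# targets
a=np.deg2rad(-5.8); 
for sg in(1,-1):
    yt=sg*np.array([np.cos(a),np.sin(a),0]); z=np.array([0,0,-1.]); x=np.cross(yt,z); T=np.c_[x,yt,z]
    print(sg,Ro.from_matrix(R.T@T).as_rotvec().round(3),'z now',s['q'][5])
```

```text
tray ((590.371337890625, -300.1611022949219), (121.71401977539062, 121.83189392089844), 11.221335411071777)
(0.546, -0.04) 60 [0.0806 0.0823 0.0834]
(0.6, -0.045) 127 [0.0487 0.0501 0.0515]
(np.float32(0.5931278), np.float32(-0.3016853)) 280 [0.0005 0.0021 0.0036]
tray z top 0.0021020788711230195
(0.4, 0.15) 312 [-0.0022 -0.0005  0.0013]
[[ 0.968  0.252 -0.   ]
 [ 0.252 -0.968  0.002]
 [ 0.    -0.002 -1.   ]] [ 0.15123149 -0.58041463  0.40378165]
1 [-1.000e-03 -1.000e-03 -1.215e+00] z now -0.08541343740076822
-1 [-1.000e-03  2.000e-03  1.927e+00] z now -0.08541343740076822
```

Call:
servo_tool(
  increments=[
    {"slide":[130,-106,10],"dr":[0,0,-0.3],"jaw":0},
    {"slide":[518.6,-423.8,50],"dr":[0,0,-1.215],"jaw":0},
    {"slide":[518.6,-423.8,50],"dr":[0,0,-1.215],"jaw":0},
    {"slide":[518.6,-423.8,50],"dr":[0,0,-1.215],"jaw":0},
    {"slide":[518.6,-423.8,50],"dr":[0,0,-1.215],"jaw":0},
    {"slide":[518.6,-423.8,50],"dr":[0,0,-1.215],"jaw":0},
    {"slide":[518.6,-423.8,50],"dr":[0,0,-1.215],"jaw":0},
    {"slide":[518.6,-423.8,50],"dr":[0,0,-1.215],"jaw":0},
    {"slide":[518.6,-423.8,50],"dr":[0,0,-1.215],"jaw":0},
    {"slide":[518.6,-423.8,50],"dr":[0,0,-1.215],"jaw":0},
    {"slide":[518.6,-423.8,50],"dr":[0,0,-1.215],"jaw":0},
    {"slide":[518.6,-423.8,50],"dr":[0,0,-1.215],"jaw":0},
    {"slide":[518.6,-423.8,50],"dr":[0,0,-1.215],"jaw":0},
    {"slide":[518.6,-423.8,50],"dr":[0,0,-1.215],"jaw":0},
    {"slide":[518.6,-423.8,50],"dr":[0,0,-1.215],"jaw":0},
    {"slide":[518.6,-423.8,50],"dr":[0,0,-1.215],"jaw":0},
    {"slide":[518.6,-423.8,50],"dr":[0,0,-1.215],"jaw":0},
  ],
)

```text
t: 1.8
tool_pos: [0.5458, -0.0407, 0.3546]
orientation: [-2.332, -2.105, 0.001]
force: [-0.3, 0.4, 0.1]
opening: 0.0931
gripper_force: 0.0
```

Run:
```python
from h import *
s=read_state(); print(s['tool_pos'],s['q'],s['force'])
grab('wrist','w1')
```

```text
[ 0.54577456 -0.04071308  0.35458107] [-1.67993524e-01  1.73081616e-02  1.69902844e+00 -4.43584144e-04
  1.42580509e+00 -6.60493193e-02] [-0.34846475  0.41272894  0.14813413]
```

View pics/w1.png

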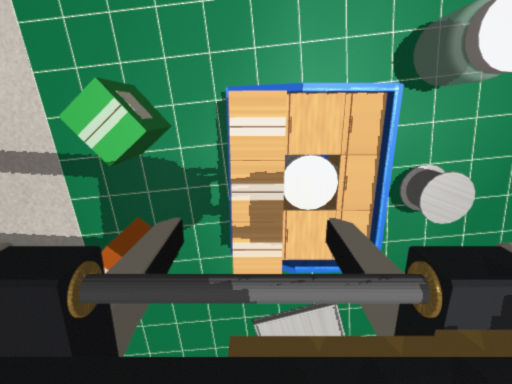

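The wrist view shows the bin upright, with the tin lid at (310,182), the middle tall carton at about (260,188) and nothing in the finger path. I measure the positions from here.

Run:
```python
from h import *
im,d,c=load('w1'); P=pts(d,c); hsv=cv2.cvtColor(im,cv2.COLOR_RGB2HSV)
u=np.mgrid[:384,:512]
B=(u[1]>215)&(u[1]<300)&(u[0]>80)&(u[0]<215)
m=B&(P[...,2]>.07)&(P[...,2]<.1); q=P[m]; print('tall',cv2.minAreaRect((q[:,:2]*1000).astype(np.float32)),np.median(q[:,2]), (q[:,:2]*1000).min(0),(q[:,:2]*1000).max(0))
m=(hsv[...,1]<50)&(hsv[...,2]>170)&(u[1]>282)&(u[1]<342)&(u[0]>150)&(u[0]<215)
k,l,st,ce=cv2.connectedComponentsWithStats(m.astype(np.uint8)); i=1+np.argmax(st[1:,4]); q=P[l==i]; z=np.median(q[:,2]); print('lid z',z,st[i])
cn=cv2.findContours((l==i).astype(np.uint8),0,2)[0][0][:,0]
w=np.array([ray(*p,z,c)[:2]*1000 for p in cn],np.float32); print('tin',cv2.minEnclosingCircle(w),cv2.fitEllipse(w))
s=read_state();print(s['orientation'],s['tool_pos'])
```

```text
tall ((552.0146484375, -6.0152435302734375), (113.57274627685547, 50.08807373046875), 84.28639221191406) 0.08252746197482305 [522.03809325 -64.55243605] [582.04174643  52.8396702 ]
lid z 0.0504204482752631 [ 283  155   55   55 2394]
tin ((602.7188720703125, -44.78995895385742), 30.659629821777344) ((603.6123046875, -44.5843505859375), (58.32143783569336, 59.11702346801758), 134.53103637695312)
[ 2.33220275e+00  2.10470624e+00 -5.08325872e-04] [ 0.54578356 -0.04092614  0.35479143]
```

Call:
servo_tool(
  increments=[
    {"slide":[1.5,1.6,40],"dr":[0,0,0],"jaw":0},
    {"slide":[1.5,1.6,75],"dr":[0,0,0],"jaw":0},
    {"slide":[1.5,1.6,95],"dr":[0,0,0],"jaw":0},
    {"slide":[1.5,1.6,106],"dr":[0,0,0],"jaw":0},
    {"slide":[1.5,1.6,111],"dr":[0,0,0],"jaw":0},
    {"slide":[1.5,1.6,112],"dr":[0,0,0],"jaw":0.2},
    {"slide":[1.5,1.6,112],"dr":[0,0,0],"jaw":1},
    {"slide":[1.5,1.6,112],"dr":[0,0,0],"jaw":1},
    {"slide":[1.5,1.6,112],"dr":[0,0,0],"jaw":1},
    {"slide":[1.5,1.6,112],"dr":[0,0,0],"jaw":1},
    {"slide":[1.5,1.6,112],"dr":[0,0,0],"jaw":1},
    {"slide":[1.5,1.6,112],"dr":[0,0,0],"jaw":1},
  ],
  force=30,
)

```text
t: 3.05
tool_pos: [0.5482, -0.0384, 0.2431]
orientation: [2.33, 2.106, 0.0]
force: [0.1, 0.3, 2.1]
opening: 0.0494
gripper_force: 30.0
```

Call:
servo_tool(
  increments=[
    {"slide":[0,0,-5],"dr":[0,0,0],"jaw":1},
    {"slide":[0,0,-15],"dr":[0,0,0],"jaw":1},
    {"slide":[0,0,-30],"dr":[0,0,0],"jaw":1},
    {"slide":[0,0,-45],"dr":[0,0,0],"jaw":1},
    {"slide":[0,0,-60],"dr":[0,0,0],"jaw":1},
    {"slide":[0,0,-75],"dr":[0,0,0],"jaw":1},
    {"slide":[0,0,-90],"dr":[0,0,0],"jaw":1},
    {"slide":[0,0,-105],"dr":[0,0,0],"jaw":1},
    {"slide":[0,0,-115],"dr":[0,0,0],"jaw":1},
    {"slide":[0,0,-115],"dr":[0,0,0],"jaw":1},
  ],
)

```text
t: 4.05
tool_pos: [0.5486, -0.0386, 0.36]
orientation: [2.329, 2.105, 0.003]
force: [0.8, 0.1, -1.6]
opening: 0.0499
gripper_force: 30.0
```

Run:
```python
from h import *
s=read_state(); print(s['tool_pos'],s['orientation'],s['q'],s['force'],s['opening'])
grab('scene','sc1')
im,d,c=grab('top','top1')
```

```text
[ 0.54859627 -0.03856844  0.3599813 ] [2.32889601 2.10473992 0.00315331] [-1.63420572e-01  1.87995845e-02  1.68750721e+00 -6.19792409e-06
  1.43205298e+00 -6.23896048e-02] [ 0.81996323  0.13848969 -1.5942551 ] 0.04988278223419777
```

View pics/sc1.png

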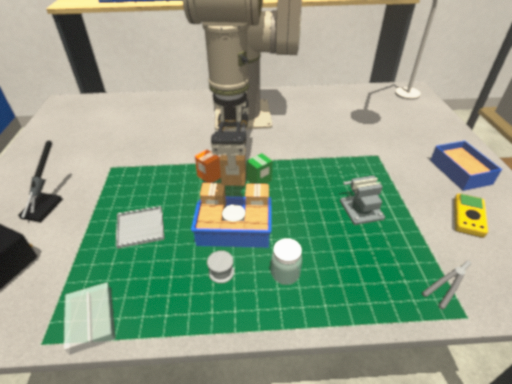

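Call:
servo_tool(
  increments=[
    {"slide":[10,-8,0],"dr":[0,0,0],"jaw":1},
    {"slide":[37,-31,0],"dr":[0,0,0],"jaw":1},
    {"slide":[65,-54,0],"dr":[0,0,0],"jaw":1},
    {"slide":[92,-76,0],"dr":[0,0,0],"jaw":1},
    {"slide":[120,-100,0],"dr":[0,0,0],"jaw":1},
    {"slide":[147,-122,0],"dr":[0,0,0],"jaw":1},
    {"slide":[170,-141,0],"dr":[0,0,0],"jaw":1},
    {"slide":[181,-150,10],"dr":[0,0,0],"jaw":1},
    {"slide":[184,-153,30],"dr":[0,0,0],"jaw":1},
    {"slide":[184,-153,60],"dr":[0,0,0],"jaw":1},
    {"slide":[184,-153,85],"dr":[0,0,0],"jaw":1},
    {"slide":[184,-153,100],"dr":[0,0,0],"jaw":1},
    {"slide":[184,-153,108],"dr":[0,0,0],"jaw":1},
    {"slide":[184,-153,112],"dr":[0,0,0],"jaw":1},
    {"slide":[184,-153,114],"dr":[0,0,0],"jaw":1},
    {"slide":[184,-153,115],"dr":[0,0,0],"jaw":1},
    {"slide":[184,-153,116],"dr":[0,0,0],"jaw":1},
    {"slide":[184,-153,117],"dr":[0,0,0],"jaw":1},
    {"slide":[184,-153,118],"dr":[0,0,0],"jaw":1},
  ],
)

```text
t: 6.05
tool_pos: [0.4146, 0.1601, 0.2401]
orientation: [2.33, 2.106, 0.001]
force: [0.0, 0.1, -2.0]
opening: 0.0499
gripper_force: 30.0
```

Call:
servo_tool(
  increments=[
    {"slide":[0,0,0.5],"dr":[0,0,0],"jaw":1},
    {"slide":[0,0,1],"dr":[0,0,0],"jaw":1},
    {"slide":[0,0,1.5],"dr":[0,0,0],"jaw":1},
    {"slide":[0,0,1.5],"dr":[0,0,0],"jaw":1},
  ],
)

```text
t: 6.45
tool_pos: [0.4148, 0.1601, 0.24]
orientation: [2.33, 2.106, 0.001]
force: [-6.6, -2.7, 15.1]
opening: 0.0502
gripper_force: 30.0
```

Touched down. Release and rise.

Call:
servo_tool(
  increments=[
    {"slide":[0,0,0.5],"dr":[0,0,0],"jaw":0.4},
    {"slide":[0,0,0.5],"dr":[0,0,0],"jaw":0.1},
    {"slide":[0,0,0.5],"dr":[0,0,0],"jaw":0.1},
    {"slide":[0,0,0.5],"dr":[0,0,0],"jaw":0.1},
    {"slide":[0,0,0.5],"dr":[0,0,0],"jaw":0.1},
    {"slide":[0,0,-15],"dr":[0,0,0],"jaw":0.1},
    {"slide":[0,0,-45],"dr":[0,0,0],"jaw":0.1},
    {"slide":[0,0,-75],"dr":[0,0,0],"jaw":0.5},
    {"slide":[0,0,-110],"dr":[0,0,0],"jaw":1},
    {"slide":[0,0,-110],"dr":[0,0,0],"jaw":1},
  ],
)

```text
t: 7.45
tool_pos: [0.4159, 0.1604, 0.3536]
orientation: [2.328, 2.104, 0.012]
force: [0.9, -0.1, 0.2]
opening: 0.0646
gripper_force: 0.0
```

Run:
```python
from h import *
s=read_state(); print(s['tool_pos'],s['orientation'],s['opening'],s['force'])
im,d,c=grab('top','top2'); P=pts(d,c); grab('scene','sc2')
hsv=cv2.cvtColor(im,cv2.COLOR_RGB2HSV);u=np.mgrid[:384,:512]
m=(hsv[...,1]<50)&(hsv[...,2]>170)&(u[1]>255)&(u[1]<290)&(u[0]>165)&(u[0]<194)
k,l,st,ce=cv2.connectedComponentsWithStats(m.astype(np.uint8)); i=1+np.argmax(st[1:,4])
cn=cv2.findContours((l==i).astype(np.uint8),0,2)[0][0][:,0]
w=np.array([ray(*p,.051,c)[:2]*1000 for p in cn],np.float32); print('tin',cv2.minEnclosingCircle(w))
```

```text
[0.41592315 0.16043439 0.35363502] [2.32778626 2.10381738 0.0119979 ] 0.06455998231712709 [ 0.9370904  -0.07596093  0.21653406]
tin ((602.4215698242188, -45.41627502441406), 30.546138763427734)
```

View pics/sc2.png

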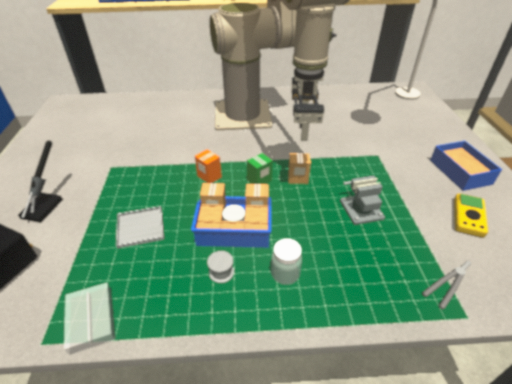

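The carton stands upright on the bench at (299,168), clear of the green one. The tin and the other cartons are unmoved. Now to a point above the tin with the fingers closed.

Call:
servo_tool(
  increments=[
    {"slide":[-30,33,0],"dr":[0,0,0],"jaw":1},
    {"slide":[-62,69,0],"dr":[0,0,0],"jaw":1},
    {"slide":[-93,103,0],"dr":[0,0,0],"jaw":1},
    {"slide":[-124,138,0],"dr":[0,0,0],"jaw":1},
    {"slide":[-155,172,0],"dr":[0,0,0],"jaw":1},
    {"slide":[-175,195,0],"dr":[0,0,0],"jaw":1},
    {"slide":[-185.5,206.4,20],"dr":[0,0,0],"jaw":1},
    {"slide":[-185.5,206.4,50],"dr":[0,0,0],"jaw":1},
    {"slide":[-185.5,206.4,75],"dr":[0,0,0],"jaw":1},
    {"slide":[-185.5,206.4,88],"dr":[0,0,0],"jaw":1},
    {"slide":[-185.5,206.4,95],"dr":[0,0,0],"jaw":1},
    {"slide":[-185.5,206.4,95],"dr":[0,0,0],"jaw":1},
    {"slide":[-185.5,206.4,95],"dr":[0,0,0],"jaw":1},
  ],
)

```text
t: 8.85
tool_pos: [0.6014, -0.0452, 0.2543]
orientation: [2.33, 2.106, 0.001]
force: [0.4, -0.2, -0.0]
opening: 0.0008
gripper_force: 0.0
```

Call:
servo_tool(
  increments=[
    {"slide":[0,0,4],"dr":[0,0,0],"jaw":1},
    {"slide":[0,0,8],"dr":[0,0,0],"jaw":1},
    {"slide":[0,0,11],"dr":[0,0,0],"jaw":1},
    {"slide":[0,0,12],"dr":[0,0,0],"jaw":1},
    {"slide":[0,0,12.7],"dr":[0,0,0],"jaw":1},
    {"slide":[0,0,13.3],"dr":[0,0,0],"jaw":1},
    {"slide":[0,0,13.9],"dr":[0,0,0],"jaw":1},
    {"slide":[0,0,14.5],"dr":[0,0,0],"jaw":1},
    {"slide":[0,0,15],"dr":[0,0,0],"jaw":1},
    {"slide":[0,0,15.5],"dr":[0,0,0],"jaw":1},
    {"slide":[0,0,16],"dr":[0,0,0],"jaw":1},
    {"slide":[0,0,16.4],"dr":[0,0,0],"jaw":1},
  ],
)

```text
t: 10.05
tool_pos: [0.6012, -0.0454, 0.2374]
orientation: [2.331, 2.106, 0.0]
force: [-2.1, -0.4, 7.1]
opening: 0.0004
gripper_force: 3.3
```

Call:
servo_tool(
  increments=[
    {"slide":[0,0,0.3],"dr":[0,0,0],"jaw":1},
    {"slide":[0,0,0.5],"dr":[0,0,0],"jaw":1},
    {"slide":[0,0,0.5],"dr":[0,0,0],"jaw":1},
  ],
)

```text
t: 10.35
tool_pos: [0.6013, -0.0454, 0.2374]
orientation: [2.33, 2.106, 0.001]
force: [-2.9, 0.8, 7.3]
opening: 0.0007
gripper_force: 3.4
```

Call:
servo_tool(
  increments=[
    {"slide":[0,0,0.4],"dr":[0,0,0],"jaw":1},
    {"slide":[0,0,0.8],"dr":[0,0,0],"jaw":1},
    {"slide":[0,0,0.8],"dr":[0,0,0],"jaw":1},
  ],
)

```text
t: 10.65
tool_pos: [0.6016, -0.0454, 0.2374]
orientation: [2.33, 2.106, 0.002]
force: [-4.6, -0.4, 12.0]
opening: 0.0003
gripper_force: 5.8
```

Call:
servo_tool(
  increments=[
    {"slide":[0,-1,0.3],"dr":[0,0,0],"jaw":1},
    {"slide":[0,-2.5,0.3],"dr":[0,0,0],"jaw":1},
    {"slide":[0,-4,0.3],"dr":[0,0,0],"jaw":1},
    {"slide":[0,-6,0.3],"dr":[0,0,0],"jaw":1},
    {"slide":[0,-8,0.3],"dr":[0,0,0],"jaw":1},
    {"slide":[0,-10,0.3],"dr":[0,0,0],"jaw":1},
    {"slide":[0,-12,0.3],"dr":[0,0,0],"jaw":1},
  ],
)

```text
t: 11.35
tool_pos: [0.5905, -0.0444, 0.2374]
orientation: [2.328, 2.104, 0.005]
force: [2.4, 0.2, 8.0]
opening: 0.0005
gripper_force: 3.5
```

Run:
```python
from h import *
s=read_state(); print(s['tool_pos'],s['force'])
im,d,c=grab('wrist','w2'); hsv=cv2.cvtColor(im,cv2.COLOR_RGB2HSV)
cv2.imwrite('pics/w2s.png',im[:,:,::-1])
```

```text
[ 0.59045356 -0.04436744  0.23740441] [2.43032285 0.15373672 8.00975292]
```

View pics/w2.png

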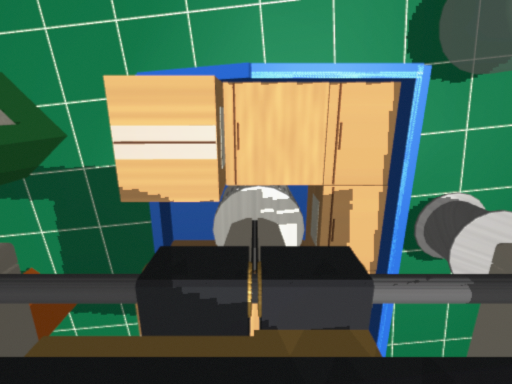

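The wrist view shows the tin at (258,220) following the fingertips, with a gap opening behind it at (313,215). I continue the drag with slightly more pressure.

Call:
servo_tool(
  increments=[
    {"slide":[0,-1,0.4],"dr":[0,0,0],"jaw":1},
    {"slide":[0,-3,0.5],"dr":[0,0,0],"jaw":1},
    {"slide":[0,-5,0.6],"dr":[0,0,0],"jaw":1},
    {"slide":[0,-7,0.6],"dr":[0,0,0],"jaw":1},
    {"slide":[0,-9,0.6],"dr":[0,0,0],"jaw":1},
    {"slide":[0,-11,0.6],"dr":[0,0,0],"jaw":1},
    {"slide":[0,-13,0.6],"dr":[0,0,0],"jaw":1},
    {"slide":[0,-15,0.6],"dr":[0,0,0],"jaw":1},
    {"slide":[0,-17,0.6],"dr":[0,0,0],"jaw":1},
    {"slide":[0,-19,0.6],"dr":[0,0,0],"jaw":1},
    {"slide":[0,-20,0.6],"dr":[0,0,0],"jaw":1},
    {"slide":[0,-20,0.6],"dr":[0,0,0],"jaw":1},
  ],
)

```text
t: 12.6
tool_pos: [0.5709, -0.0424, 0.2374]
orientation: [2.327, 2.103, 0.006]
force: [2.3, 0.4, 9.4]
opening: 0.0001
gripper_force: 4.9
```

Rise slowly off the lid, open above the bin, and look.

Call:
servo_tool(
  increments=[
    {"slide":[0,0,-1],"dr":[0,0,0],"jaw":1},
    {"slide":[0,0,-4],"dr":[0,0,0],"jaw":1},
    {"slide":[0,0,-15],"dr":[0,0,0],"jaw":1},
    {"slide":[0,0,-40],"dr":[0,0,0],"jaw":1},
    {"slide":[0,0,-75],"dr":[0,0,0],"jaw":0.14},
    {"slide":[0,0,-90],"dr":[0,0,0],"jaw":0.14},
    {"slide":[0,0,-90],"dr":[0,0,0],"jaw":0.14},
    {"slide":[0,0,-90],"dr":[0,0,0],"jaw":0.14},
    {"slide":[0,0,-90],"dr":[0,0,0],"jaw":0.14},
  ],
)

```text
t: 13.5
tool_pos: [0.5685, -0.042, 0.3225]
orientation: [-2.329, -2.105, 0.003]
force: [-0.4, 0.1, -0.2]
opening: 0.0359
gripper_force: 0.0
```

Run:
```python
from h import *
s=read_state(); print(s['tool_pos'],s['orientation'],s['opening'],s['force'])
im,d,c=grab('wrist','w3'); P=pts(d,c); hsv=cv2.cvtColor(im,cv2.COLOR_RGB2HSV); u=np.mgrid[:384,:512]
m=(hsv[...,1]<50)&(abs(P[...,2]-.051)<.006)&(np.hypot(P[...,0]-.571,P[...,1]+.042)<.05)
k,l,st,ce=cv2.connectedComponentsWithStats(m.astype(np.uint8)); i=1+np.argmax(st[1:,4]); print(st[i])
cn=cv2.findContours((l==i).astype(np.uint8),0,2)[0][0][:,0]
w=np.array([ray(*p,.051,c)[:2]*1000 for p in cn],np.float32); print('tin',cv2.minEnclosingCircle(w),cv2.fitEllipse(w),np.median(P[l==i][:,2]))
```

```text
[ 0.56847526 -0.04198433  0.32249977] [-2.32883095 -2.1048334   0.00310298] 0.03589824342437732 [-0.40448609  0.0796684  -0.22601766]
[ 230  162   62   61 2844]
tin ((574.2346801757812, -41.155517578125), 30.27566146850586) ((573.5568237304688, -41.3746337890625), (57.85906982421875, 58.59767150878906), 153.56756591796875) 0.050435339143147774
```

View pics/w3.png

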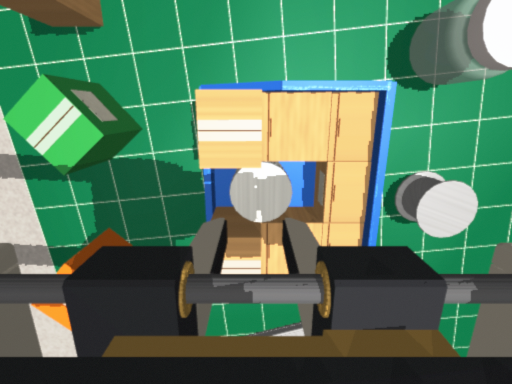

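The tin lid is at (261,193), with a gap behind it at about (308,190) and the lip in front. Next I line up above it with the jaw set to about 74 mm.

Call:
servo_tool(
  increments=[
    {"slide":[1.2,4,0],"dr":[0,0,0],"jaw":0.2},
    {"slide":[1.2,4,0],"dr":[0,0,0],"jaw":0.2},
    {"slide":[1.2,4,0],"dr":[0,0,0],"jaw":0.2},
    {"slide":[1.2,4,20],"dr":[0,0,0],"jaw":0.2},
    {"slide":[1.2,4,45],"dr":[0,0,0],"jaw":0.2},
    {"slide":[1.2,4,60],"dr":[0,0,0],"jaw":0.2},
    {"slide":[1.2,4,68],"dr":[0,0,0],"jaw":0.2},
    {"slide":[1.2,4,70],"dr":[0,0,0],"jaw":0.2},
    {"slide":[1.2,4,70],"dr":[0,0,0],"jaw":0.2},
    {"slide":[1.2,4,70],"dr":[0,0,0],"jaw":0.2},
  ],
)

```text
t: 14.55
tool_pos: [0.5738, -0.0414, 0.2558]
orientation: [2.33, 2.106, 0.002]
force: [0.6, 0.1, -0.1]
opening: 0.0744
gripper_force: 0.0
```

Call:
servo_tool(
  increments=[
    {"slide":[0,-1,5],"dr":[0,0,0],"jaw":0.2},
    {"slide":[0,-1,11],"dr":[0,0,0],"jaw":0.2},
    {"slide":[0,-1,14],"dr":[0,0,0],"jaw":0.2},
    {"slide":[0,-1,15],"dr":[0,0,0],"jaw":0.2},
    {"slide":[0,-1,16],"dr":[0,0,0],"jaw":0.2},
    {"slide":[0,-1,17],"dr":[0,0,0],"jaw":0.2},
    {"slide":[0,-1,18],"dr":[0,0,0],"jaw":0.2},
    {"slide":[0,-1,19],"dr":[0,0,0],"jaw":0.2},
    {"slide":[0,-1,20],"dr":[0,0,0],"jaw":0.2},
    {"slide":[0,-1,21],"dr":[0,0,0],"jaw":0.2},
    {"slide":[0,-1,22],"dr":[0,0,0],"jaw":0.2},
    {"slide":[0,-1,23],"dr":[0,0,0],"jaw":0.2},
  ],
)

```text
t: 15.75
tool_pos: [0.5723, -0.0412, 0.2316]
orientation: [-2.331, -2.106, -0.0]
force: [0.9, -0.4, -0.8]
opening: 0.0741
gripper_force: 0.0
```

Call:
servo_tool(
  increments=[
    {"slide":[0,0,2],"dr":[0,0,0],"jaw":0.2},
    {"slide":[0,0,4],"dr":[0,0,0],"jaw":0.2},
    {"slide":[0,0,6],"dr":[0,0,0],"jaw":0.2},
    {"slide":[0,0,8],"dr":[0,0,0],"jaw":0.2},
    {"slide":[0,0,10],"dr":[0,0,0],"jaw":0.2},
    {"slide":[0,0,11],"dr":[0,0,0],"jaw":0.2},
    {"slide":[0,0,12],"dr":[0,0,0],"jaw":0.2},
    {"slide":[0,0,12],"dr":[0,0,0],"jaw":0.3},
    {"slide":[0,0,12],"dr":[0,0,0],"jaw":0.4},
    {"slide":[0,0,12],"dr":[0,0,0],"jaw":0.5},
    {"slide":[0,0,12],"dr":[0,0,0],"jaw":1},
    {"slide":[0,0,12],"dr":[0,0,0],"jaw":1},
    {"slide":[0,0,12],"dr":[0,0,0],"jaw":1},
    {"slide":[0,0,12],"dr":[0,0,0],"jaw":1},
  ],
  force=25,
)

```text
t: 17.15
tool_pos: [0.5723, -0.0412, 0.2197]
orientation: [2.331, 2.106, 0.0]
force: [1.2, -0.0, -0.6]
opening: 0.0597
gripper_force: 25.0
```

Call:
servo_tool(
  increments=[
    {"slide":[0,0,-3],"dr":[0,0,0],"jaw":1},
    {"slide":[0,0,-9],"dr":[0,0,0],"jaw":1},
    {"slide":[0,0,-20],"dr":[0,0,0],"jaw":1},
    {"slide":[0,0,-35],"dr":[0,0,0],"jaw":1},
    {"slide":[0,0,-50],"dr":[0,0,0],"jaw":1},
    {"slide":[0,0,-65],"dr":[0,0,0],"jaw":1},
    {"slide":[0,0,-80],"dr":[0,0,0],"jaw":1},
    {"slide":[0,0,-95],"dr":[0,0,0],"jaw":1},
    {"slide":[0,0,-108],"dr":[0,0,0],"jaw":1},
    {"slide":[0,0,-115],"dr":[0,0,0],"jaw":1},
    {"slide":[0,0,-115],"dr":[0,0,0],"jaw":1},
    {"slide":[0,0,-115],"dr":[0,0,0],"jaw":1},
  ],
)

```text
t: 18.35
tool_pos: [0.5721, -0.0412, 0.3342]
orientation: [-2.33, -2.106, 0.001]
force: [-0.1, 0.0, -2.4]
opening: 0.0595
gripper_force: 25.0
```

Run:
```python
from h import *
grab('scene','sc3')
im,d,c=load('sc3'); cv2.imwrite('pics/sc3z.png',cv2.resize(im[100:270,90:350,::-1],None,fx=3,fy=3))
```

```text
(no output)
```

View pics/sc3z.png

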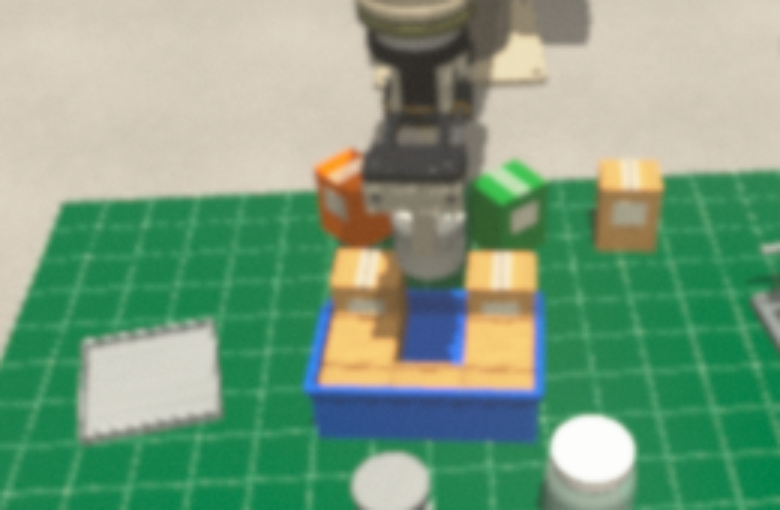

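The tin hangs upright at crop (432,235), and the remaining cartons are standing. Now over to the tray.

Call:
servo_tool(
  increments=[
    {"slide":[-12,2,0],"dr":[0,0,0],"jaw":1},
    {"slide":[-40,7,0],"dr":[0,0,0],"jaw":1},
    {"slide":[-72,12,0],"dr":[0,0,0],"jaw":1},
    {"slide":[-105,18,0],"dr":[0,0,0],"jaw":1},
    {"slide":[-140,24,0],"dr":[0,0,0],"jaw":1},
    {"slide":[-175,30,0],"dr":[0,0,0],"jaw":1},
    {"slide":[-208,36,0],"dr":[0,0,0],"jaw":1},
    {"slide":[-235,41,0],"dr":[0,0,0],"jaw":1},
    {"slide":[-250,43,5],"dr":[0,0,0],"jaw":1},
    {"slide":[-255.6,44.4,20],"dr":[0,0,0],"jaw":1},
    {"slide":[-255.6,44.4,40],"dr":[0,0,0],"jaw":1},
    {"slide":[-255.6,44.4,60],"dr":[0,0,0],"jaw":1},
    {"slide":[-255.6,44.4,80],"dr":[0,0,0],"jaw":1},
    {"slide":[-255.6,44.4,93],"dr":[0,0,0],"jaw":1},
    {"slide":[-255.6,44.4,101],"dr":[0,0,0],"jaw":1},
    {"slide":[-255.6,44.4,105],"dr":[0,0,0],"jaw":1},
    {"slide":[-255.6,44.4,107],"dr":[0,0,0],"jaw":1},
    {"slide":[-255.6,44.4,108],"dr":[0,0,0],"jaw":1},
    {"slide":[-255.6,44.4,108],"dr":[0,0,0],"jaw":1},
  ],
)

```text
t: 20.3
tool_pos: [0.591, -0.3002, 0.2275]
orientation: [2.33, 2.106, 0.001]
force: [0.1, 1.3, -1.2]
opening: 0.0595
gripper_force: 25.0
```

Call:
servo_tool(
  increments=[
    {"slide":[0,0,1],"dr":[0,0,0],"jaw":1},
    {"slide":[0,0,2],"dr":[0,0,0],"jaw":1},
    {"slide":[0,0,3],"dr":[0,0,0],"jaw":1},
    {"slide":[0,0,4],"dr":[0,0,0],"jaw":1},
    {"slide":[0,0,5],"dr":[0,0,0],"jaw":1},
    {"slide":[0,0,5.7],"dr":[0,0,0],"jaw":1},
    {"slide":[0,0,6.3],"dr":[0,0,0],"jaw":1},
    {"slide":[0,0,6.9],"dr":[0,0,0],"jaw":1},
    {"slide":[0,0,7.4],"dr":[0,0,0],"jaw":1},
    {"slide":[0,0,7.4],"dr":[0,0,0],"jaw":1},
  ],
)

```text
t: 21.3
tool_pos: [0.5908, -0.3001, 0.2198]
orientation: [2.33, 2.106, 0.0]
force: [-1.1, 1.0, 3.1]
opening: 0.0592
gripper_force: 25.0
```

Touched down gently. Release and retreat straight up.

Call:
servo_tool(
  increments=[
    {"slide":[0,0,0],"dr":[0,0,0],"jaw":0.25},
    {"slide":[0,0,0],"dr":[0,0,0],"jaw":0.15},
    {"slide":[0,0,0],"dr":[0,0,0],"jaw":0.1},
    {"slide":[0,0,0],"dr":[0,0,0],"jaw":0.1},
    {"slide":[0,0,0],"dr":[0,0,0],"jaw":0.1},
    {"slide":[0,0,-5],"dr":[0,0,0],"jaw":0.1},
    {"slide":[0,0,-25],"dr":[0,0,0],"jaw":0.1},
    {"slide":[0,0,-60],"dr":[0,0,0],"jaw":0.1},
    {"slide":[0,0,-100],"dr":[0,0,0],"jaw":0.1},
    {"slide":[0,0,-140],"dr":[0,0,0],"jaw":0.1},
    {"slide":[0,0,-150],"dr":[0,0,0],"jaw":0.1},
    {"slide":[0,0,-150],"dr":[0,0,0],"jaw":0.1},
    {"slide":[0,0,-150],"dr":[0,0,0],"jaw":0.1},
  ],
)

```text
t: 22.6
tool_pos: [0.5904, -0.2998, 0.3681]
orientation: [-2.33, -2.106, 0.001]
force: [-1.5, -0.8, -0.7]
opening: 0.0839
gripper_force: 0.0
```

Run:
```python
from h import *
grab('scene','sc4')
im,d,c=load('sc4'); cv2.imwrite('pics/sc4z.png',cv2.resize(im[100:290,90:350,::-1],None,fx=3,fy=3))
P=pts(d,c); k=np.hypot(P[...,0]-.591,P[...,1]+.300)<.025; print(np.percentile(P[k][:,2],[10,50,90])); s=read_state(); print(s['t'],s['dq'],s['force'])
```

```text
[0.0494438  0.30914198 0.33954471]
22.65 [-0.00099385  0.01364929  0.01130285  0.00201408  0.00278028 -0.00052532] [ 0.31340872 -0.36592837  0.628115  ]
```

View pics/sc4z.png

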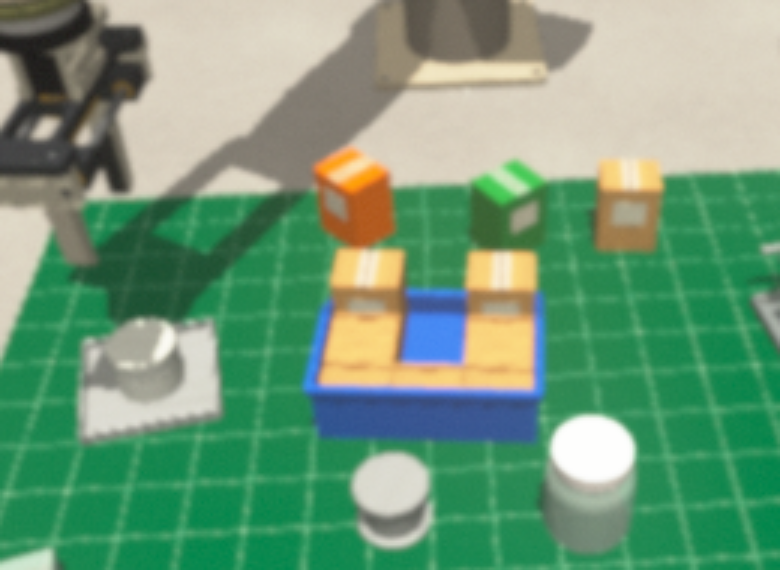

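The tin stands upright in the tray at crop (147,360). The carton is on the bench at (628,205), the other cartons are still standing in the bin, and the gripper is clear.

```bash
python3 -c "from plant import *; print(close_job())"
```

```text
the job is handed in; nothing more can be done
None
```

The job is handed in at about 23 s: the tall carton stands upright on the bench, the tin is upright in the steel tray, and everything else is where it was.

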